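# Sweep the empty bobbins into the pen

## Robot

A 6-joint arm with a two-finger parallel gripper is mounted at the origin on the work surface. World frame = base frame: x ahead of the robot, y to its left, z up, the work surface at z = 0. Lengths are in mm, angles in degrees, forces in N, time in s.
With the tool pointing down it reaches from about 225 to 725 mm from the base axis. Payload 3.1 kg.
Tool frame: the origin (TCP) lies midway between the tips of the shut fingers; the grasp point (between the pads) lies 19 mm behind it (env.grip_point_offset is the distance from the TCP to the grasp point, in mm); z points along the fingers, y is the line along which they close (so a half turn about z gives the same grasp; the last joint's range is limited). The gripper opens to 85 mm and grips with 20 to 120 N. Pads are 22 mm wide; open, the fingers measure 114 mm over their backs; the gripper's body (76 mm by 85 mm) begins 54 mm behind the grasp point. The pads swing forward as they close: fully open they stand 13 mm farther back than shut.
Start: joints at [-80.088, 2.75, 5.684, 92.934, 0, 82.678], TCP at [155.534, -501.424, 231.312] pointing down, gripper open.
Joint ranges: [-166.93, 166.93], [-56.73, 111.36], [-69.38, 81.34], [-121.58, 131.49], [-85.45, 84.26], [-180, 180]. Speed limits (degrees/s): [159.86, 159.86, 180, 180, 180, 180].

## Interface

Orientations are given as a 3x3 rotation matrix whose columns are the frame's x, y, z axes.
In Python, from station import readout, viewer, order, env gives the robot as it stands.
- The arm moves only by the tool servo_tool, never from a script. Its argument "plan" is a list of rows, each an object with "linear": the shift along the tool's x, y, z in cm, a list of three; "rotation": the turn, a rotation vector about the tool's x, y, z in degrees, a list of three; "claw": the opening, from 0 (shut) to 1 (fully open). A call has 1 to 12 rows; each row shifts and turns the commanded pose from where the row before left it, along the tool's axes as they then stand; what a row does not reach is not made up. A row lasts 1/12 s, in which the tool goes at most 41.7 mm and 7.16 degrees, less where a joint would pass 70% of its speed; a pose out of reach is approached as far as the arm can. A call with a gripper value outside its range is refused whole. The fingers move at their own pace and stop on an object; "force" is the grip in N (left out, the last holds). Time passes only in rows, so rows that do not move let the fingers close. It gives the time, the measured TCP pose, the force, the opening and the grip force at its end, in the units of the state.
- readout.observe(): the state, without advancing time (a new reading comes with each control period).
- viewer.read_camera(name): name is "side" or "top" or "wrist"; returns the picture (420x560x3 uint8, blue, green, red); there is no depth.
- viewer.camera_params(name): a dict with "K" (3x3 intrinsics, pixels), "R" (3x3) and "t" (3): a world point X has camera coordinates R X + t; the wrist camera has in their place "tool_from_camera" (4x4, takes a point from camera to tool coordinates, whose origin is the TCP and whose axes are the flange's). Camera axes: x right, y down, z forward; pixel columns grow to the right and rows downward; lengths in mm; the calibration is good to about 2 mm. A picture is of the moment at which its call begins: read the wrist's pose just before it. camera_params takes no time and is no camera call.
- order.hand_in(): hands the job in; it is judged then, once.
The state is a dict: "time_s": time; "joint_positions": joint angles; "dq": joint speeds; "tau": joint torques, N m; "tool_pos": TCP position; "tcp_rot": TCP orientation; "contact_force": force on the tool from outside, world axes, zero at the start; "moment": the same for the moment, N m; "opening": finger opening in mm; "grip_force": force on a finger pad.
Only numpy, scipy, OpenCV 4.12 (cv2) and the standard library are available. Lean on these libraries where they do the work, as an engineer would, in place of code of your own. Each camera call takes 0.05 s, during which the arm holds its last target. There are 200 camera calls.

## Task

Sweep the three empty steel bobbins along the bench with your closed fingers, through the open side of the low three-sided wooden pen, until all three lie flat and wholly inside it. Keep them sliding on the bench: do not pick up, lift, tip or flick any of them. Leave the thread spool, the thread cone, the tin and the thread snips where they stand.

Things in the scene. Friction and masses are not known exactly. Their poses are not given: they have to be found in the camera images.
- pen: Low pale wooden pen fixed to the bench: three walls 10 mm thick, 25 mm high; no floor or sill, so things slide straight in on the bench. Inside 160 mm wide (y -80 to +80 mm) and 90 mm deep (x -45 to +45 mm); back wall at x = +45 mm, side walls at y = -80 and +80 mm, open at x = -45 mm, towards the robot. Origin: centre of the inside at bench height; x points from mouth to back wall, z up.
- bobbin0: Empty steel sewing-machine bobbin, lying flat on the bench: a round disc shape 27 mm in diameter and 13 mm high (two flanges on a thinner core), about 25 g. It slides when pushed from the side and is not fixed. All three are alike. Origin: centre of its underside; z up.
- bobbin1: Empty steel sewing-machine bobbin, lying flat on the bench: a round disc shape 27 mm in diameter and 13 mm high (two flanges on a thinner core), about 25 g. It slides when pushed from the side and is not fixed. All three are alike. Origin: centre of its underside; z up.
- bobbin2: Empty steel sewing-machine bobbin, lying flat on the bench: a round disc shape 27 mm in diameter and 13 mm high (two flanges on a thinner core), about 25 g. It slides when pushed from the side and is not fixed. All three are alike. Origin: centre of its underside; z up.
- spool: Bystander, leave alone: small wooden thread spool with brown thread, standing upright among the bobbins, 30 mm in diameter, 45 mm high, 60 g, loose. Origin: centre of its underside.
- cone: Bystander, leave alone: big cone of grey thread standing upright at one side of the work, 94 mm in diameter at the foot, 72 mm where the thread ends at 115 mm, with a tube end up to 140 mm, loose. Origin: centre of its underside.
- tin: Bystander, leave alone: round flat aluminium button tin, 72 mm in diameter, 34 mm high, loose. One of tin and cone stands left of the work, the other right, either way round. Origin: centre of its underside.
- snips: Bystander, leave alone: thread snips of dark steel with black grips lying flat on the left of the work, about 140 mm long (along its x, from -85 to +55 mm), 42 mm wide, 8 mm high, loose. Origin: on the bench under the middle of the blades.
Things that resemble listed ones, but are neither listed nor needed, are in the scene too. Several things have the shape of the pen; the one meant has the colours described above. What is shaped like the bobbin0 but purple is not meant.

How it is judged (in metres and radians):
At the end, for the whole second after the job is handed in: All three bobbins lie flat (within 0.15 rad) and at rest on the bench, between the pen's walls with their centres at least 12 mm past its mouth line, and the spool, cone, tin and snips stand as before, within 15 mm of where they began (x of bobbin0 in the frame of pen between -0.033 and 0.045 m and y of bobbin0 in the frame of pen between -0.08 and 0.08 m and height (world z) of each of bobbin0, bobbin1, bobbin2 below 0.005 m and angle between each of bobbin0, bobbin1, bobbin2's own z axis and vertical below 0.15 rad and linear speed of each of bobbin0, bobbin1, bobbin2 below 0.01 m/s and x of bobbin1 in the frame of pen between -0.033 and 0.045 m and y of bobbin1 in the frame of pen between -0.08 and 0.08 m and x of bobbin2 in the frame of pen between -0.033 and 0.045 m and y of bobbin2 in the frame of pen between -0.08 and 0.08 m and distance of each of spool, cone, tin, snips from where it was at the start of the episode below 0.015 m and angle between each of spool, cone, tin, snips's own z axis and vertical below 0.2 rad); the robot touches nothing.
It fails at once if a bobbin is lifted off the bench (origin more than 10 mm up) (height (world z) of any of bobbin0, bobbin1, bobbin2 above 0.01 m).
It fails at once if a bobbin is tipped by more than 0.6 rad (angle between any of bobbin0, bobbin1, bobbin2's own z axis and vertical above 0.6 rad).
It fails at once if a bobbin is flicked (faster than 0.8 m/s) (linear speed of any of bobbin0, bobbin1, bobbin2 above 0.8 m/s).
It fails at once if the spool, cone, tin or snips are moved by more than 15 mm or tipped (not (distance of spool from where it was at the start of the episode below 0.015 m) or not (angle between spool's own z axis and vertical below 0.2 rad) or not (distance of cone from where it was at the start of the episode below 0.015 m) or not (angle between cone's own z axis and vertical below 0.2 rad) or not (distance of tin from where it was at the start of the episode below 0.015 m) or not (angle between tin's own z axis and vertical below 0.2 rad) or not (distance of snips from where it was at the start of the episode below 0.015 m) or not (angle between snips's own z axis and vertical below 0.2 rad)).
It also fails if it takes over 72 s, if anything falls off the work surface, if the arm or the gripper's body presses on something with over 40 N, if the wrist force passes 120 N, or if a joint passes its speed limit or range.

## Working session

There is one attempt and no reset: what is moved stays moved. The work goes in short steps, Python scripts to look and compute and a tool call to move; the robot and the scene stay as the last step left them, time stands still between calls to the robot, and variables do not carry over. Pictures are saved under pics/ and viewed, at most 10 in all, crops included, and the job is handed in when it is done.

Besides the shell and the picture viewer there is one more tool, called after ">>>" as a command line: name --argument value ..., lists and objects as JSON in quotes. servo_tool: Moves the arm, as the interface text tells. Its arguments: {"type":"object","properties":{"plan":{"type":"array"},"force":{"type":"number"}},"required":["plan"]}

```bash
mkdir -p pics; python3 - <<'E'
from station import readout, viewer, order, env
import cv2,numpy as np
s=readout.observe();print(s['time_s'],s['tool_pos'],s['tcp_rot'],s['opening'])
for n in ['top','side']:
    im=viewer.read_camera(n);cv2.imwrite(f'pics/{n}0.png',im)
    p=viewer.camera_params(n);print(n,np.round(p['K'],1).tolist(),np.round(p['R'],3).tolist(),np.round(p['t'],1).tolist())
E
```

```text
0.0 [ 155.43894032 -500.82577474  230.1028979 ] [[ 9.55097092e-01  2.96292728e-01 -4.04917906e-04]
 [ 2.96292852e-01 -9.55094314e-01  2.32342495e-03]
 [ 3.01679127e-04 -2.33907069e-03 -9.99997219e-01]] 85.45526818662529
top [[421.1, 0.0, 279.7], [0.0, 421.1, 211.9], [0.0, 0.0, 1.0]] [[-0.027, -0.999, 0.023], [-0.994, 0.024, -0.107], [0.106, -0.025, -0.994]] [6.6, 625.3, 940.5]
side [[453.4, 0.0, 268.0], [0.0, 453.4, 214.6], [0.0, 0.0, 1.0]] [[0.957, -0.288, 0.006], [-0.174, -0.595, -0.785], [0.23, 0.75, -0.62]] [-571.9, 150.0, 890.8]
```

View pics/top0.png

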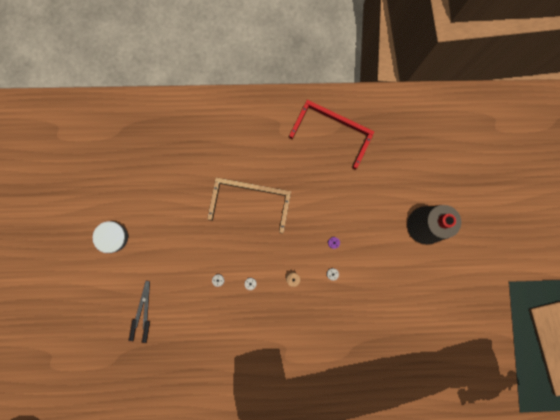

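View pics/side0.png

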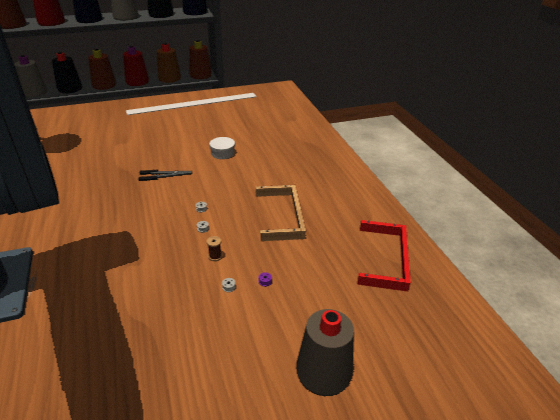

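In the top view, the pale wooden pen is at (250,205). The red pen at (335,135) is a decoy because its colour doesn't match. The steel bobbins are at (218,281), (250,284) and (333,274), and the purple one at (334,243) isn't meant. The spool is at (293,280), the tin at (109,237), the cone at (443,222) and the snips at (142,312). I'll measure these and confirm with a crop.

```bash
cat > h.py <<'E'
from station import readout, viewer, order, env
import cv2,numpy as np
def ray(n,uv,z):
    p=viewer.camera_params(n);R=np.array(p['R']);t=np.array(p['t']);K=np.array(p['K'])
    c=-R.T@t; d=R.T@np.linalg.solve(K,[uv[0],uv[1],1.]); return (c+d*(z-c[2])/d[2])
def blobs(im,lo,hi,roi,amin=25):
    x0,y0,x1,y1=roi;m=cv2.inRange(cv2.cvtColor(im,cv2.COLOR_BGR2HSV),lo,hi)
    k=np.zeros_like(m);k[y0:y1,x0:x1]=m[y0:y1,x0:x1]
    k=cv2.morphologyEx(k,cv2.MORPH_CLOSE,np.ones((5,5),np.uint8))
    n,l,s,c=cv2.connectedComponentsWithStats(k)
    return [(c[i],s[i],l==i) for i in range(1,n) if s[i,4]>=amin]
E
python3 - <<'E'
from h import *
im=cv2.imread('pics/top0.png')
for c,s,_ in blobs(im,(0,0,95),(180,75,255),(190,225,380,310)): print('steel top',c.round(1),s,ray('top',c,11)[:2].round(1))
for c,s,_ in blobs(cv2.imread('pics/side0.png'),(0,0,95),(180,75,255),(180,190,260,300)): print('steel side',c.round(1),s,ray('side',c,8)[:2].round(1))
for c,s,_ in blobs(im,(120,90,40),(160,255,255),(190,225,380,310)): print('purple',c.round(1),s,ray('top',c,11)[:2].round(1))
for n,uv,z in [('spool',(293,280),45),('tin',(109,237),34),('coneTop',(449,221),140),('snipsTip',(148,282),4)]: print(n,ray(n='top',uv=uv,z=z)[:2].round(1))
# pen: pale, high-value
hsv=cv2.cvtColor(im,cv2.COLOR_BGR2HSV)
print(hsv[186,250],hsv[200,213],hsv[215,286],hsv[205,250],hsv[150,200])
for uv in [(217,180),(290,193),(210,219),(282,231)]: print('pen',ray('top',uv,25)[:2].round(1))
cv2.imwrite('pics/crop0.png',cv2.resize(im[90:310,190:390],None,fx=2.7,fy=2.7,interpolation=cv2.INTER_CUBIC))
E
```

```text
steel top [332.3 273.8] [327 268  12  12 112] [ 479.3 -128.9]
steel top [217.5 280. ] [212 274  12  13 119] [472.3 138.5]
steel top [250.  283.5] [245 278  11  12 111] [462.3  63.4]
steel side [200.6 206.4] [196 202  10  10  85] [468.6 138. ]
steel side [201.7 225.3] [197 221  11  11  87] [458.3  66.1]
steel side [227.9 284.1] [222 278  13  14 138] [ 475.5 -128.9]
purple [333.4 242.3] [328 237  12  11  96] [ 552.6 -134.5]
spool [469.4 -34.8]
tin [577.1 380.8]
coneTop [ 586.4 -356.9]
snipsTip [471.9 300.5]
[ 16 113 200] [ 15 117 194] [ 14 124 177] [ 12 149 161] [ 13 150 158]
pen [704.9 135.5]
pen [670.1 -34.8]
pen [613.5 152.7]
pen [581.4 -13.6]
```

View pics/crop0.png

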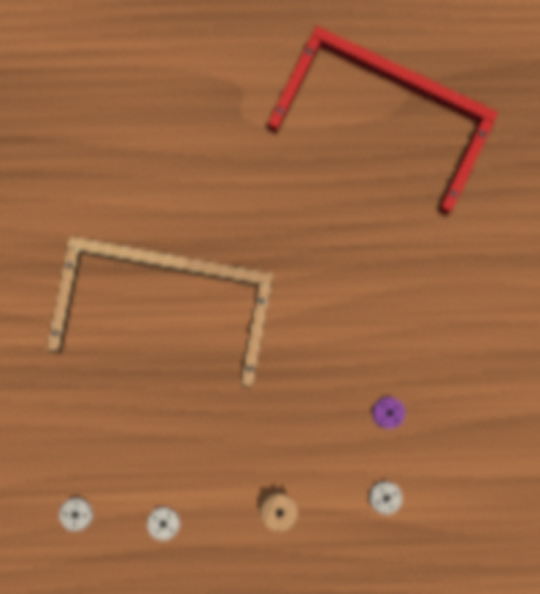

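The crop confirms it: the pale wooden pen is left of centre at crop (165,310), the red pen is the decoy, and there are three silver bobbins and one purple. Both views agree on the bobbins to within 3–4 mm. The pen's measured lengths also fit (170×~95 mm, yaw about -11.3°, centre about (638,60)). I'll push bobbin0 first, approaching from high up with the fingers shut.

>>> servo_tool --plan '[{"linear":[2.5,-3.0,0],"rotation":[0,0,0],"claw":0},{"linear":[2.5,-3.0,0],"rotation":[0,0,0],"claw":0},{"linear":[2.5,-3.0,0],"rotation":[0,0,0],"claw":0},{"linear":[2.5,-3.0,0],"rotation":[0,0,0],"claw":0},{"linear":[2.5,-3.0,0],"rotation":[0,0,0],"claw":0},{"linear":[2.5,-3.0,0],"rotation":[0,0,0],"claw":0},{"linear":[2.5,-3.0,0],"rotation":[0,0,0],"claw":0},{"linear":[2.5,-3.0,0],"rotation":[0,0,0],"claw":0},{"linear":[2.5,-3.0,0],"rotation":[0,0,0],"claw":0},{"linear":[2.5,-3.0,0],"rotation":[0,0,0],"claw":0},{"linear":[2.5,-3.0,0],"rotation":[0,0,0],"claw":0},{"linear":[2.5,-3.0,0],"rotation":[0,0,0],"claw":0}]'

```text
time_s: 1.1
tool_pos: [335.4, -66.8, 231.1]
tcp_rot: [[0.955, 0.296, 0.0], [0.296, -0.955, -0.0], [0.0, 0.0, -1.0]]
contact_force: [1.5, 0.4, 0.8]
opening: 0.2
grip_force: 0.0
```

>>> servo_tool --plan '[{"linear":[2.5,-3.0,0],"rotation":[0,0,0],"claw":0},{"linear":[2.5,-3.0,0],"rotation":[0,0,0],"claw":0},{"linear":[2.5,-3.0,0],"rotation":[0,0,0],"claw":0},{"linear":[2.5,-3.0,0],"rotation":[0,0,0],"claw":0},{"linear":[2.5,-3.0,0],"rotation":[0,0,0],"claw":0},{"linear":[2.5,-3.0,0],"rotation":[0,0,0],"claw":0},{"linear":[0,0,3],"rotation":[0,0,7],"claw":0},{"linear":[0,0,3],"rotation":[0,0,7],"claw":0},{"linear":[0,0,3],"rotation":[0,0,7],"claw":0},{"linear":[0,0,3],"rotation":[0,0,7],"claw":0},{"linear":[0,0,0],"rotation":[0,0,0],"claw":0},{"linear":[0,0,0],"rotation":[0,0,0],"claw":0}]'

```text
time_s: 2.1
tool_pos: [422.8, 57.1, 107.6]
tcp_rot: [[0.997, -0.081, -0.013], [-0.079, -0.994, 0.078], [-0.019, -0.076, -0.997]]
contact_force: [0.4, -0.3, 0.7]
opening: 0.0
grip_force: 0.0
```

```bash
python3 - <<'E'
from h import *
s=readout.observe()
for k in ['tool_pos','tcp_rot','joint_positions','dq','time_s']: print(k,np.round(s[k],3).tolist())
E
```

```text
tool_pos [422.801, 57.115, 107.623]
tcp_rot [[0.997, -0.081, -0.013], [-0.079, -0.994, 0.078], [-0.019, -0.076, -0.997]]
joint_positions [-4.612, -11.058, -21.553, 80.611, 4.37, 179.943]
dq [2.781, -1.254, 5.998, -0.028, 0.794, 0.069]
time_s 2.1
```

>>> servo_tool --plan '[{"linear":[0,0,0],"rotation":[0,0,0],"claw":0}]'

```text
time_s: 2.18
tool_pos: [426.1, 58.4, 111.4]
tcp_rot: [[0.997, -0.077, -0.005], [-0.076, -0.994, 0.077], [-0.011, -0.077, -0.997]]
contact_force: [0.3, 0.4, 0.8]
opening: -0.4
grip_force: 0.0
```

Joint 6 hit its 180° limit. A half turn of the tool gives the same closed-finger shape, so I'll turn back and push along tool −x.

>>> servo_tool --plan '[{"linear":[0,0,0],"rotation":[0,0,-7],"claw":0},{"linear":[0,0,0],"rotation":[0,0,-7],"claw":0},{"linear":[0,0,0],"rotation":[0,0,-7],"claw":0},{"linear":[0,0,0],"rotation":[0,0,-7],"claw":0},{"linear":[0,0,0],"rotation":[0,0,-7],"claw":0},{"linear":[0,0,0],"rotation":[0,0,-7],"claw":0},{"linear":[0,0,0],"rotation":[0,0,-7],"claw":0},{"linear":[0,0,0],"rotation":[0,0,-7],"claw":0},{"linear":[0,0,0],"rotation":[0,0,-7],"claw":0},{"linear":[0,0,0],"rotation":[0,0,-7],"claw":0},{"linear":[0,0,0],"rotation":[0,0,-7],"claw":0},{"linear":[0,0,0],"rotation":[0,0,-7],"claw":0}]'

```text
time_s: 3.18
tool_pos: [428.3, 59.7, 114.3]
tcp_rot: [[0.171, 0.985, 0.0], [0.982, -0.17, 0.077], [0.075, -0.013, -0.997]]
contact_force: [0.1, -0.2, 0.2]
opening: 0.0
grip_force: 0.0
```

>>> servo_tool --plan '[{"linear":[0,0,0],"rotation":[0,0,-7],"claw":0},{"linear":[0,0,0],"rotation":[0,0,-7],"claw":0},{"linear":[0,0,0],"rotation":[0,0,-7],"claw":0},{"linear":[0,0,0],"rotation":[0,0,-7],"claw":0},{"linear":[0,0,0],"rotation":[0,0,-7],"claw":0},{"linear":[0,0,0],"rotation":[0,0,-7],"claw":0},{"linear":[0,0,0],"rotation":[0,0,-7],"claw":0},{"linear":[0,0,0],"rotation":[0,0,-7],"claw":0},{"linear":[0,0,0],"rotation":[0,0,-7],"claw":0},{"linear":[0,0,0],"rotation":[0,0,-7],"claw":0},{"linear":[0,0,0],"rotation":[0,0,-7],"claw":0},{"linear":[0,0,0],"rotation":[0,0,0],"claw":0}]'

```text
time_s: 4.18
tool_pos: [428.2, 59.6, 114.1]
tcp_rot: [[-0.92, 0.392, -0.0], [0.391, 0.917, 0.077], [0.03, 0.07, -0.997]]
contact_force: [-0.8, 0.3, -0.0]
opening: -0.2
grip_force: 0.0
```

```bash
cat > go.py <<'E'
# usage: go.py x y z pushbearing : tool-frame shift (cm) and rotation vector to put tool -x at the bearing, pointing down
import sys
from h import *
from scipy.spatial.transform import Rotation as Q
s=readout.observe();R=np.array(s['tcp_rot']);x,y,z,b=map(float,sys.argv[1:5])
a=np.radians(b);T=np.array([[-np.cos(a),-np.sin(a),0],[-np.sin(a),np.cos(a),0],[0,0,-1]])
print('t',s['time_s'],'pos',np.round(s['tool_pos'],1),'j',np.round(s['joint_positions'],1))
print('rotvec',Q.from_matrix(R.T@T).as_rotvec(degrees=True).round(1))
d=np.array([x,y,z])-s['tool_pos'];print('lin now',(R.T@d/10).round(2),'lin after rot',(T.T@d/10).round(2))
E
python3 go.py 426 147 60 -11
```

```text
t 4.1833 pos [428.2  59.6 114.1] j [ -4.2 -11.2 -20.9  80.6   4.4  18.8]
rotvec [  4.2  -1.3 -12.1]
lin now [3.45 7.55 6.07] lin after rot [1.88 8.54 5.41]
```

>>> servo_tool --plan '[{"linear":[0,0,0],"rotation":[2.1,-0.6,-6.1],"claw":0},{"linear":[0,0,0],"rotation":[2.1,-0.6,-6.0],"claw":0},{"linear":[0.6,2.9,0],"rotation":[0,0,0],"claw":0},{"linear":[0.6,2.8,0],"rotation":[0,0,0],"claw":0},{"linear":[0.7,2.8,0],"rotation":[0,0,0],"claw":0},{"linear":[0,0,2.7],"rotation":[0,0,0],"claw":0},{"linear":[0,0,2.7],"rotation":[0,0,0],"claw":0},{"linear":[0,0,0],"rotation":[0,0,0],"claw":0},{"linear":[0,0,0],"rotation":[0,0,0],"claw":0}]'

```text
time_s: 4.93
tool_pos: [422.8, 146.2, 57.4]
tcp_rot: [[-0.981, 0.195, -0.009], [0.195, 0.981, 0.0], [0.009, -0.001, -1.0]]
contact_force: [-0.2, -0.1, 0.6]
opening: -0.2
grip_force: 0.0
```

```bash
python3 go.py 426 147 4 -11; python3 - <<'E'
from h import *
im=viewer.read_camera('side');cv2.imwrite('pics/s1.png',im[100:320,100:320])
im=viewer.read_camera('top')
for c,s,_ in blobs(im,(0,0,95),(180,75,255),(190,225,380,310)): print('steel top',c.round(1),s,ray('top',c,11)[:2].round(1))
E
```

```text
t 4.9333 pos [422.8 146.2  57.4] j [ 10.4  -6.4 -23.1  73.7   0.1  21.6]
rotvec [-0.1 -0.5 -0.3]
lin now [-0.35  0.15  5.34] lin after rot [-0.3   0.14  5.34]
steel top [332.3 273.8] [327 268  12  12 112] [ 479.3 -128.9]
steel top [217.6 280.2] [212 275  12  12 117] [471.9 138.4]
steel top [250.1 283.5] [245 278  12  12 112] [462.3  63.3]
```

>>> servo_tool --plan '[{"linear":[0,0.1,2.0],"rotation":[0,-0.5,-0.3],"claw":0},{"linear":[0,0,2.0],"rotation":[0,0,0],"claw":0},{"linear":[0,0,1.0],"rotation":[0,0,0],"claw":0},{"linear":[0,0,0.3],"rotation":[0,0,0],"claw":0},{"linear":[0,0,0],"rotation":[0,0,0],"claw":0},{"linear":[0,0,0],"rotation":[0,0,0],"claw":0}]'

```text
time_s: 5.53
tool_pos: [424.9, 146.5, 5.8]
tcp_rot: [[-0.982, 0.191, 0.004], [0.191, 0.982, -0.001], [-0.004, 0.0, -1.0]]
contact_force: [1.1, -0.5, 0.2]
opening: -0.1
grip_force: 0.0
```

```bash
python3 go.py 633 107 4 -11
```

```text
t 5.5333 pos [424.9 146.5   5.8] j [ 10.5  -4.4 -27.4  66.8  -0.1  21.5]
rotvec [0.  0.2 0. ]
lin now [-21.18   0.09   0.26] lin after rot [-21.18   0.1    0.18]
```

>>> servo_tool --plan '[{"linear":[-0.5,0,0.1],"rotation":[0,0,0],"claw":0},{"linear":[-0.6,0,0],"rotation":[0,0,0],"claw":0},{"linear":[-0.6,0,0],"rotation":[0,0,0],"claw":0},{"linear":[-0.7,0,0],"rotation":[0,0,0],"claw":0},{"linear":[-0.9,0,0],"rotation":[0,0,0],"claw":0},{"linear":[-1.0,0,0],"rotation":[0,0,0],"claw":0},{"linear":[-1.0,0,0],"rotation":[0,0,0],"claw":0},{"linear":[-1.0,0,0],"rotation":[0,0,0],"claw":0},{"linear":[-1.0,0,0],"rotation":[0,0,0],"claw":0},{"linear":[-1.0,0,0],"rotation":[0,0,0],"claw":0},{"linear":[-0.8,0,0],"rotation":[0,0,0],"claw":0},{"linear":[-0.5,0,0],"rotation":[0,0,0],"claw":0}]'

```text
time_s: 6.53
tool_pos: [519.4, 127.9, 3.7]
tcp_rot: [[-0.982, 0.19, 0.002], [0.19, 0.982, -0.001], [-0.002, -0.001, -1.0]]
contact_force: [0.1, 0.0, 0.7]
opening: 0.1
grip_force: 0.1
```

```bash
cat > look.py <<'E'
from h import *
im=viewer.read_camera('top');cv2.imwrite('pics/last.png',im)
P=np.array([638.5,60.3]);X=np.array([.98,-.196]);Y=np.array([.196,.98])
for c,s,_ in blobs(im,(0,0,95),(180,75,255),(190,185,380,310)):
    w=ray('top',c,11)[:2];print(c.round(0),s[2:],'world',w.round(1),'pen',np.round([(w-P)@X,(w-P)@Y],1))
E
python3 look.py; python3 go.py 633 107 4 -11
```

```text
[202. 273.] [  27   64 1150] world [490.  173.6] pen [-167.8   81.9]
[332. 274.] [ 12  12 110] world [ 479.3 -128.9] pen [-119.  -216.6]
[250. 283.] [ 11  12 111] world [462.3  63.4] pen [-173.2  -31.5]
t 6.5833 pos [520.  127.7   3.8] j [  6.7   8.5 -14.5  66.9  -0.1  17.7]
rotvec [-0.   0.2  0. ]
lin now [-11.49   0.12   0.02] lin after rot [-11.49   0.12  -0.02]
```

```bash
python3 - <<'E'
from h import *
a=cv2.imread('pics/last.png')[150:330,170:350]; b=viewer.read_camera('side')[140:320,160:340]
cv2.imwrite('pics/v2.png',cv2.resize(np.hstack([a,b]),None,fx=2.2,fy=2.2,interpolation=cv2.INTER_CUBIC))
E
```

```text
(no output)
```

View pics/v2.png

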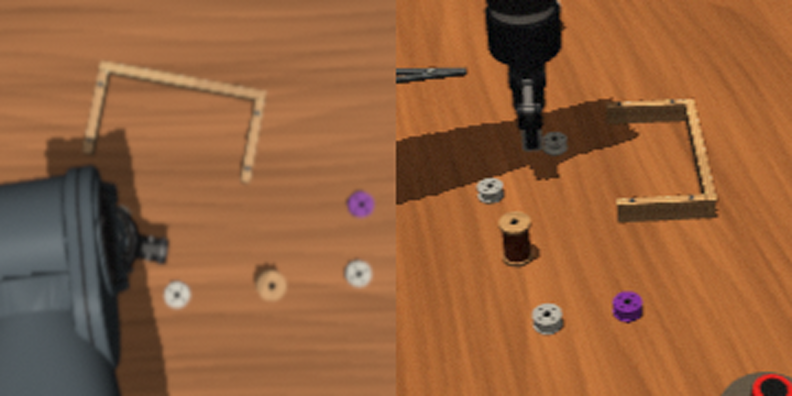

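The side view shows bobbin0 just ahead of the fingers, flat and in shadow, at side pixel ~(232,204). I'll cast that onto the bench and carry on.

```bash
python3 -c "
from h import *
print(ray('side',(232.3,204.5),8).round(1))"
```

```text
[543.8 123.8   8. ]
```

>>> servo_tool --plan '[{"linear":[-0.5,0,0],"rotation":[0,0,0],"claw":0},{"linear":[-0.9,0,0],"rotation":[0,0,0],"claw":0},{"linear":[-1.1,0,0],"rotation":[0,0,0],"claw":0},{"linear":[-1.2,0,0],"rotation":[0,0,0],"claw":0},{"linear":[-1.2,0,0],"rotation":[0,0,0],"claw":0},{"linear":[-1.2,0,0],"rotation":[0,0,0],"claw":0},{"linear":[-1.2,0,0],"rotation":[0,0,0],"claw":0},{"linear":[-1.2,0,0],"rotation":[0,0,0],"claw":0},{"linear":[-1.1,0,0],"rotation":[0,0,0],"claw":0},{"linear":[-0.8,0,0],"rotation":[0,0,0],"claw":0},{"linear":[-0.5,0,0],"rotation":[0,0,0],"claw":0},{"linear":[-0.2,0,0],"rotation":[0,0,0],"claw":0}]'

```text
time_s: 7.63
tool_pos: [627.7, 106.9, 3.8]
tcp_rot: [[-0.982, 0.19, 0.002], [0.19, 0.982, -0.001], [-0.002, -0.001, -1.0]]
contact_force: [-0.1, 0.2, -0.3]
opening: -0.2
grip_force: 0.1
```

```bash
python3 - <<'E'
from h import *
im=viewer.read_camera('side');cv2.imwrite('pics/last.png',im)
cv2.imwrite('pics/v3.png',cv2.resize(im[140:320,160:340],None,fx=2.6,fy=2.6,interpolation=cv2.INTER_CUBIC))
E
python3 go.py 633 107 4 -11
```

```text
t 7.6833 pos [627.6 106.9   3.8] j [ 3.7 22.8  3.  70.1 -0.1 14.6]
rotvec [-0.   0.1  0. ]
lin now [-0.53  0.11 -0.02] lin after rot [-0.53  0.11 -0.02]
```

View pics/v3.png

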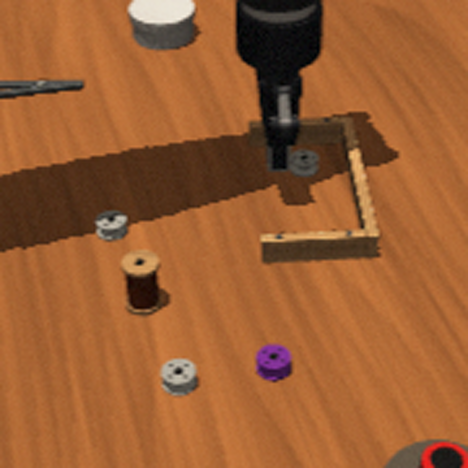

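Bobbin0 is flat inside the pen near the left wall. Next is bobbin1: back off, raise, and go behind it.

>>> servo_tool --plan '[{"linear":[1.0,0,0],"rotation":[0,0,0],"claw":0},{"linear":[1.0,0,0],"rotation":[0,0,0],"claw":0},{"linear":[0,0,-3],"rotation":[0,0,0],"claw":0},{"linear":[0,0,-3],"rotation":[0,0,-4.5],"claw":0},{"linear":[0,0,0],"rotation":[0,0,-4.5],"claw":0},{"linear":[3.7,-1.0,0],"rotation":[0,0,0],"claw":0},{"linear":[3.7,-1.0,0],"rotation":[0,0,0],"claw":0},{"linear":[3.7,-1.0,0],"rotation":[0,0,0],"claw":0},{"linear":[3.7,-1.0,0],"rotation":[0,0,0],"claw":0},{"linear":[3.7,-1.0,0],"rotation":[0,0,0],"claw":0},{"linear":[0,0,0],"rotation":[0,0,0],"claw":0},{"linear":[0,0,0],"rotation":[0,0,0],"claw":0}]'

```text
time_s: 8.68
tool_pos: [417.1, 67.3, 62.3]
tcp_rot: [[-0.999, 0.034, -0.001], [0.034, 0.999, -0.001], [0.001, -0.001, -1.0]]
contact_force: [0.1, 0.3, 0.7]
opening: -0.2
grip_force: 0.0
```

```bash
python3 look.py; python3 go.py 420 66 4 -2
```

```text
[232. 202.] [ 12  12 110] world [652.8 103.2] pen [ 5.6 44.9]
[332. 274.] [ 12  12 111] world [ 479.2 -129. ] pen [-119.  -216.8]
[250. 284.] [ 12  12 110] world [462.2  63.3] pen [-173.4  -31.7]
t 8.7333 pos [419.8  67.4  63.5] j [  0.1 -10.8 -26.3  74.3  -0.    2.1]
rotvec [-0.   0.1  0. ]
lin now [-0.01 -0.13  5.95] lin after rot [-0.02 -0.13  5.95]
```

>>> servo_tool --plan '[{"linear":[0,-0.1,2],"rotation":[0,0,0],"claw":0},{"linear":[0,0,2],"rotation":[0,0,0],"claw":0},{"linear":[0,0,1.4],"rotation":[0,0,0],"claw":0},{"linear":[0,0,0.5],"rotation":[0,0,0],"claw":0},{"linear":[0,0,0],"rotation":[0,0,0],"claw":0},{"linear":[0,0,0],"rotation":[0,0,0],"claw":0},{"linear":[-0.5,0,0],"rotation":[0,0,0],"claw":0},{"linear":[-0.5,0,0],"rotation":[0,0,0],"claw":0},{"linear":[-0.6,0,0],"rotation":[0,0,0],"claw":0},{"linear":[-0.7,0,0],"rotation":[0,0,0],"claw":0},{"linear":[-0.9,0,0],"rotation":[0,0,0],"claw":0},{"linear":[-1.0,0,0],"rotation":[0,0,0],"claw":0}]'

```text
time_s: 9.73
tool_pos: [463.8, 64.8, 4.9]
tcp_rot: [[-0.999, 0.034, 0.002], [0.034, 0.999, -0.001], [-0.002, -0.001, -1.0]]
contact_force: [-0.3, 0.3, -0.8]
opening: 0.0
grip_force: 0.1
```

>>> servo_tool --plan '[{"linear":[-1.1,0,0],"rotation":[0,0,0],"claw":0},{"linear":[-1.2,0,0],"rotation":[0,0,0],"claw":0},{"linear":[-1.2,0,0],"rotation":[0,0,0],"claw":0},{"linear":[-1.2,0,0],"rotation":[0,0,0],"claw":0},{"linear":[-1.2,0,0],"rotation":[0,0,0],"claw":0},{"linear":[-0.9,0,0],"rotation":[0,0,0],"claw":0},{"linear":[-0.6,0,0],"rotation":[0,0,0],"claw":0}]'

```text
time_s: 10.32
tool_pos: [538.3, 62.1, 4.8]
tcp_rot: [[-0.999, 0.034, 0.002], [0.034, 0.999, -0.001], [-0.002, -0.001, -1.0]]
contact_force: [-0.8, -0.5, -0.2]
opening: 0.2
grip_force: 0.1
```

```bash
cat > sl.py <<'E'
from h import *
im=viewer.read_camera('side');cv2.imwrite('pics/last.png',im)
for c,s,_ in blobs(im,(0,0,60),(180,90,255),(190,150,310,300)): print(c.round(1),s[2:],ray('side',c,8)[:2].round(1))
E
python3 sl.py;python3 go.py 624 59 4 -2
```

```text
[232.2 161.7] [27  7 87] [588.8 316.1]
[237.9 198.9] [10 16 78] [562.3 142.5]
[276.6 202.3] [11 10 91] [650.1 102.1]
[245.3 219. ] [ 12  11 120] [560.   60.4]
[228.4 284.5] [ 14  14 158] [ 476.2 -130.3]
t 10.3667 pos [539.1  62.    4.9] j [ -0.5   9.4 -13.3  67.1  -0.1   1.5]
rotvec [-0.1  0.2  0. ]
lin now [-8.5  -0.01  0.12] lin after rot [-8.5  -0.01  0.09]
```

>>> servo_tool --plan '[{"linear":[-0.6,0,0],"rotation":[0,0,0],"claw":0},{"linear":[-0.9,0,0],"rotation":[0,0,0],"claw":0},{"linear":[-1.1,0,0],"rotation":[0,0,0],"claw":0},{"linear":[-1.2,0,0],"rotation":[0,0,0],"claw":0},{"linear":[-1.2,0,0],"rotation":[0,0,0],"claw":0},{"linear":[-1.1,0,0],"rotation":[0,0,0],"claw":0},{"linear":[-1.0,0,0],"rotation":[0,0,0],"claw":0},{"linear":[-0.8,0,0],"rotation":[0,0,0],"claw":0},{"linear":[-0.5,0,0],"rotation":[0,0,0],"claw":0},{"linear":[0,0,0],"rotation":[0,0,0],"claw":0},{"linear":[1.0,0,0],"rotation":[0,0,0],"claw":0},{"linear":[1.0,0,0],"rotation":[0,0,0],"claw":0}]'

```text
time_s: 11.37
tool_pos: [600.3, 60.1, 4.8]
tcp_rot: [[-0.999, 0.034, 0.001], [0.034, 0.999, -0.001], [-0.001, -0.001, -1.0]]
contact_force: [-0.3, 0.1, 0.2]
opening: 0.1
grip_force: 0.0
```

>>> servo_tool --plan '[{"linear":[0,0,-3],"rotation":[0,0,0],"claw":0},{"linear":[0,0,-3],"rotation":[0,0,0],"claw":0},{"linear":[0,0,-3],"rotation":[0,0,-7],"claw":0},{"linear":[0,0,0],"rotation":[0,0,-7],"claw":0},{"linear":[0,0,0],"rotation":[0,0,-7],"claw":0},{"linear":[0,0,0],"rotation":[0,0,-7],"claw":0},{"linear":[0,0,0],"rotation":[0,0,-7],"claw":0},{"linear":[0,0,0],"rotation":[0,0,-7],"claw":0},{"linear":[0,0,0],"rotation":[0,0,-7],"claw":0},{"linear":[0,0,0],"rotation":[0,0,-7],"claw":0},{"linear":[0,0,0],"rotation":[0,0,-7],"claw":0},{"linear":[0,0,0],"rotation":[0,0,-7],"claw":0}]'

```text
time_s: 12.37
tool_pos: [599.7, 60.3, 94.8]
tcp_rot: [[-0.368, -0.93, 0.001], [-0.93, 0.368, -0.001], [0.001, -0.001, -1.0]]
contact_force: [-0.2, -0.6, 0.4]
opening: 0.1
grip_force: 0.0
```

```bash
python3 sl.py;python3 go.py 463 -169 60 70
```

```text
[221.7 153.6] [ 20   9 163] [569.9 366.9]
[260.4 179.5] [ 6 14 48] [639.4 209.2]
[278.4 208.4] [ 14  22 209] [646.8  77.5]
[228.4 284.5] [ 14  14 157] [ 476.1 -130.3]
t 12.4167 pos [599.8  60.3  94.8] j [ -0.6  14.9   3.7  78.8  -0.1 -69.2]
rotvec [-0.1 -0.  -1.4]
lin now [26.33  4.38  3.49] lin after rot [26.22  5.01  3.48]
```

>>> servo_tool --plan '[{"linear":[0,0,0],"rotation":[0,0,-1.4],"claw":0},{"linear":[3.7,0.7,0],"rotation":[0,0,0],"claw":0},{"linear":[3.8,0.7,0],"rotation":[0,0,0],"claw":0},{"linear":[3.7,0.7,0],"rotation":[0,0,0],"claw":0},{"linear":[3.8,0.7,0],"rotation":[0,0,0],"claw":0},{"linear":[3.7,0.7,0],"rotation":[0,0,0],"claw":0},{"linear":[3.8,0.8,0],"rotation":[0,0,0],"claw":0},{"linear":[3.7,0.7,0],"rotation":[0,0,0],"claw":0},{"linear":[0,0,1.7],"rotation":[0,0,0],"claw":0},{"linear":[0,0,1.8],"rotation":[0,0,0],"claw":0},{"linear":[0,0,0],"rotation":[0,0,0],"claw":0},{"linear":[0,0,0],"rotation":[0,0,0],"claw":0}]'

```text
time_s: 13.42
tool_pos: [460.3, -167.0, 58.9]
tcp_rot: [[-0.353, -0.936, -0.001], [-0.936, 0.353, 0.001], [-0.0, 0.001, -1.0]]
contact_force: [-1.3, 0.5, 0.0]
opening: -0.1
grip_force: 0.0
```

```bash
python3 look.py;python3 go.py 463 -169 4 70
```

```text
[232. 202.] [ 12  12 110] world [652.8 103.2] pen [ 5.6 44.9]
[251. 204.] [ 12  12 111] world [647.1  56.9] pen [ 9.1 -1.6]
[332. 274.] [ 12  11 110] world [ 479.  -128.9] pen [-119.2 -216.7]
t 13.4667 pos [ 461.5 -167.3   60. ] j [-27.8  -0.5 -17.2  73.2  -0.  -97.2]
rotvec [-0.1 -0.  -0.6]
lin now [ 0.11 -0.2   5.6 ] lin after rot [ 0.11 -0.2   5.6 ]
```

>>> servo_tool --plan '[{"linear":[0.1,-0.2,2],"rotation":[0,0,0],"claw":0},{"linear":[0,0,2],"rotation":[0,0,0],"claw":0},{"linear":[0,0,1.2],"rotation":[0,0,0],"claw":0},{"linear":[0,0,0.4],"rotation":[0,0,0],"claw":0},{"linear":[0,0,0],"rotation":[0,0,0],"claw":0},{"linear":[0,0,0],"rotation":[0,0,0],"claw":0},{"linear":[-0.5,0,0],"rotation":[0,0,0],"claw":0},{"linear":[-0.5,0,0],"rotation":[0,0,0],"claw":0},{"linear":[-0.6,0,0],"rotation":[0,0,0],"claw":0},{"linear":[-0.8,0,0],"rotation":[0,0,0],"claw":0},{"linear":[-1.0,0,0],"rotation":[0,0,0],"claw":0},{"linear":[-1.0,0,0],"rotation":[0,0,0],"claw":0}]'

```text
time_s: 14.47
tool_pos: [479.3, -127.2, 4.1]
tcp_rot: [[-0.351, -0.936, 0.002], [-0.936, 0.351, -0.001], [0.0, -0.002, -1.0]]
contact_force: [-0.7, -0.0, 0.6]
opening: 0.1
grip_force: 0.1
```

>>> servo_tool --plan '[{"linear":[-1.0,0,0],"rotation":[0,0,0],"claw":0},{"linear":[-1.0,0,0],"rotation":[0,0,0],"claw":0},{"linear":[-1.0,0,0],"rotation":[0,0,0],"claw":0},{"linear":[-0.8,0,0],"rotation":[0,0,0],"claw":0},{"linear":[-0.5,0,0],"rotation":[0,0,0],"claw":0}]'

```text
time_s: 14.88
tool_pos: [494.2, -86.6, 3.7]
tcp_rot: [[-0.35, -0.937, 0.002], [-0.937, 0.35, -0.001], [0.0, -0.002, -1.0]]
contact_force: [-0.1, 0.5, 0.3]
opening: 0.1
grip_force: 0.1
```

```bash
python3 sl.py;python3 look.py;python3 go.py 528 13 4 70
```

```text
[222.2 162.5] [15  2 29] [561.3 319.8]
[226.5 190.6] [ 39  15 232] [543.1 184.9]
[278.4 208.3] [ 14  22 210] [646.8  77.6]
[227.2 208.6] [32  8 97] [528.3 111.3]
[230.4 265.7] [ 7 13 72] [491.8 -80.2]
[232. 203.] [ 12  12 111] world [652.7 103.3] pen [ 5.5 44.9]
[251. 204.] [ 12  12 111] world [647.1  56.9] pen [ 9.1 -1.6]
[346. 286.] [  68   56 2677] world [ 451.2 -160. ] pen [-140.3 -252.6]
[300. 264.] [ 6 11 41] world [504.9 -54.6] pen [-108.4 -138.8]
t 14.9833 pos [494.1 -86.9   3.8] j [-17.6   3.7 -19.7  66.6  -0.  -87.2]
rotvec [-0.1 -0.  -0.5]
lin now [-10.55   0.32  -0.03] lin after rot [-10.55   0.24  -0.02]
```

>>> servo_tool --plan '[{"linear":[-0.5,0,0],"rotation":[0,0,0],"claw":0},{"linear":[-0.8,0,0],"rotation":[0,0,0],"claw":0},{"linear":[-1.1,0,0],"rotation":[0,0,0],"claw":0},{"linear":[-1.2,0,0],"rotation":[0,0,0],"claw":0},{"linear":[-1.2,0,0],"rotation":[0,0,0],"claw":0},{"linear":[-1.2,0,0],"rotation":[0,0,0],"claw":0},{"linear":[-1.1,0,0],"rotation":[0,0,0],"claw":0},{"linear":[-1.0,0,0],"rotation":[0,0,0],"claw":0},{"linear":[-0.7,0,0],"rotation":[0,0,0],"claw":0},{"linear":[-0.4,0,0],"rotation":[0,0,0],"claw":0},{"linear":[0,0,0],"rotation":[0,0,0],"claw":0}]'

```text
time_s: 15.9
tool_pos: [526.5, -0.8, 3.8]
tcp_rot: [[-0.35, -0.937, 0.002], [-0.937, 0.35, -0.001], [0.0, -0.002, -1.0]]
contact_force: [-0.2, 0.0, -0.4]
opening: 0.2
grip_force: 0.0
```

```bash
python3 - <<'E'
from h import *
a=viewer.read_camera('top')[150:330,190:370]; b=viewer.read_camera('side')[140:320,160:340]
cv2.imwrite('pics/v4.png',cv2.resize(np.hstack([a,b]),None,fx=2.2,fy=2.2,interpolation=cv2.INTER_CUBIC))
E
python3 sl.py; python3 go.py 493 36 4 -5
```

```text
[230.5 162.9] [ 39  19 141] [582.6 311.3]
[233.8 180. ] [28  6 86] [572.  226.6]
[278.5 208.2] [ 14  22 201] [647.4  78.2]
[236.1 235.9] [ 6 13 62] [525.3   8. ]
t 16.05 pos [526.1  -2.    3.7] j [ -7.5   7.2 -15.9  66.9  -0.1 -76.9]
rotvec [-0.1  0.  74.4]
lin now [-2.39  4.43 -0.04] lin after rot [ 3.63  3.5  -0.03]
```

View pics/v4.png

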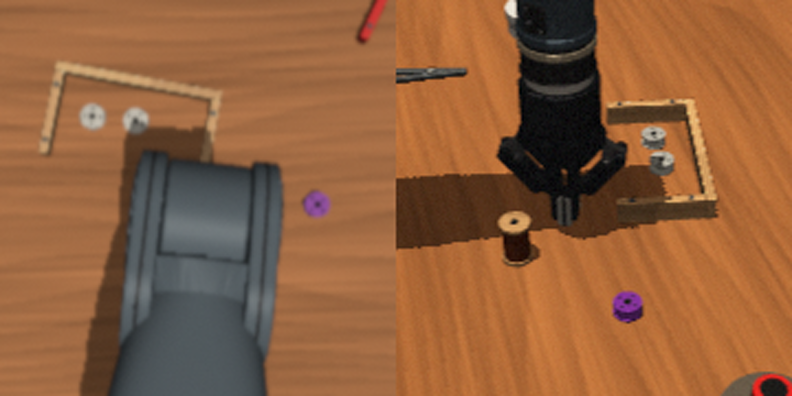

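Both views hide bobbin2 behind the fingers, while bobbin0 and bobbin1 sit in the pen and the spool hasn't moved. I'll back off, raise, turn and look again.

>>> servo_tool --plan '[{"linear":[1.2,0,0],"rotation":[0,0,0],"claw":0},{"linear":[1.2,0,0],"rotation":[0,0,0],"claw":0},{"linear":[0,0,-3],"rotation":[0,0,0],"claw":0},{"linear":[0,0,-3],"rotation":[0,0,7],"claw":0},{"linear":[0,0,-2],"rotation":[0,0,7],"claw":0},{"linear":[0,0,0],"rotation":[0,0,7],"claw":0},{"linear":[0,0,0],"rotation":[0,0,7],"claw":0},{"linear":[0,0,0],"rotation":[0,0,7],"claw":0},{"linear":[0,0,0],"rotation":[0,0,7],"claw":0},{"linear":[0,0,0],"rotation":[0,0,7],"claw":0},{"linear":[0,0,0],"rotation":[0,0,7],"claw":0},{"linear":[0,0,0],"rotation":[0,0,7],"claw":0}]'

```text
time_s: 17.05
tool_pos: [517.0, -25.8, 83.8]
tcp_rot: [[-0.995, -0.104, 0.001], [-0.104, 0.995, -0.001], [-0.001, -0.002, -1.0]]
contact_force: [-0.0, 0.4, 0.5]
opening: 0.3
grip_force: 0.0
```

>>> servo_tool --plan '[{"linear":[0,0,0],"rotation":[0,0,7],"claw":0},{"linear":[3,0,0],"rotation":[0,0,4.4],"claw":0},{"linear":[3,0,0],"rotation":[0,0,0],"claw":0},{"linear":[3,0,0],"rotation":[0,0,0],"claw":0},{"linear":[0,0,0],"rotation":[0,0,0],"claw":0}]'

```text
time_s: 17.47
tool_pos: [420.5, -18.7, 81.2]
tcp_rot: [[-0.996, 0.088, -0.008], [0.088, 0.996, 0.0], [0.008, -0.001, -1.0]]
contact_force: [1.3, 0.1, -2.2]
opening: 0.1
grip_force: 0.0
```

```bash
python3 sl.py; python3 look.py; python3 go.py 493 36 4 -5
```

```text
[222.3 153.6] [ 22   9 175] [571.7 366.8]
[278.4 208.3] [ 14  22 210] [646.8  77.6]
[237.6 231.2] [ 12  12 119] [532.2  22.6]
[232. 202.] [ 12  12 109] world [652.9 103.1] pen [ 5.7 44.8]
[251. 204.] [ 12  12 110] world [647.1  57. ] pen [ 9.  -1.6]
[267. 252.] [ 12  12 110] world [535.   23.5] pen [-94.2 -56.3]
t 17.5667 pos [426.6 -19.7  83.3] j [-11.6 -11.1 -24.3  76.7  -0.1  -6.5]
rotvec [-0.1  0.1 -0.1]
lin now [-6.11  6.14  7.93] lin after rot [-6.13  6.12  7.93]
```

>>> servo_tool --plan '[{"linear":[0,0,0],"rotation":[0,0,-5],"claw":0},{"linear":[-3.2,2.1,0],"rotation":[0,0,0],"claw":0},{"linear":[-3.1,2.2,0],"rotation":[0,0,0],"claw":0},{"linear":[0,0,2.4],"rotation":[0,0,0],"claw":0},{"linear":[0,0,2.4],"rotation":[0,0,0],"claw":0},{"linear":[0,0,0],"rotation":[0,0,0],"claw":0},{"linear":[0,0,0],"rotation":[0,0,0],"claw":0}]'

```text
time_s: 18.15
tool_pos: [490.1, 23.9, 34.4]
tcp_rot: [[-1.0, -0.0, -0.002], [-0.0, 1.0, -0.001], [0.002, -0.001, -1.0]]
contact_force: [0.1, -0.4, 0.3]
opening: 0.2
grip_force: 0.0
```

```bash
python3 go.py 490 23 4 0
```

```text
t 18.15 pos [490.1  23.9  34.4] j [ -5.    0.7 -19.   70.4  -0.1  -5. ]
rotvec [-0.  -0.1  0. ]
lin now [ 0.   -0.08  3.04] lin after rot [ 0.01 -0.09  3.04]
```

Lower, then push about 12 cm, with a check partway.

>>> servo_tool --plan '[{"linear":[0,-0.1,1.5],"rotation":[0,0,0],"claw":0},{"linear":[0,0,1.1],"rotation":[0,0,0],"claw":0},{"linear":[0,0,0.4],"rotation":[0,0,0],"claw":0},{"linear":[0,0,0],"rotation":[0,0,0],"claw":0},{"linear":[-0.5,0,0],"rotation":[0,0,0],"claw":0},{"linear":[-0.6,0,0],"rotation":[0,0,0],"claw":0},{"linear":[-0.6,0,0],"rotation":[0,0,0],"claw":0},{"linear":[-0.8,0,0],"rotation":[0,0,0],"claw":0},{"linear":[-1.0,0,0],"rotation":[0,0,0],"claw":0},{"linear":[-0.8,0,0],"rotation":[0,0,0],"claw":0},{"linear":[-0.5,0,0],"rotation":[0,0,0],"claw":0},{"linear":[0,0,0],"rotation":[0,0,0],"claw":0}]'

```text
time_s: 19.15
tool_pos: [540.6, 23.3, 6.1]
tcp_rot: [[-1.0, -0.001, 0.003], [-0.001, 1.0, -0.001], [-0.003, -0.001, -1.0]]
contact_force: [-0.1, -0.4, 0.6]
opening: 0.2
grip_force: 0.0
```

```bash
python3 sl.py; python3 go.py 612 23 4 0
```

```text
[228.7 154.9] [ 42  10 190] [587.6 354.5]
[237.5 171. ] [28  6 82] [591.5 265.8]
[278.4 208.4] [ 14  22 210] [646.9  77.6]
[244.2 208.9] [11 17 85] [567.3  98.6]
[251.1 228.8] [ 13  12 122] [563.7  22.4]
t 19.2 pos [539.7  23.3   5.9] j [ -4.6   9.1 -13.5  67.3  -0.   -4.7]
rotvec [-0.1  0.1  0.1]
lin now [-7.23 -0.04  0.21] lin after rot [-7.23 -0.03  0.19]
```

Bobbin2 is centred on the fingers at (564,22). I'll finish the push, back off and rise.

>>> servo_tool --plan '[{"linear":[-0.6,0,0.1],"rotation":[0,0,0],"claw":0},{"linear":[-0.9,0,0],"rotation":[0,0,0],"claw":0},{"linear":[-1.1,0,0],"rotation":[0,0,0],"claw":0},{"linear":[-1.2,0,0],"rotation":[0,0,0],"claw":0},{"linear":[-1.2,0,0],"rotation":[0,0,0],"claw":0},{"linear":[-1.0,0,0],"rotation":[0,0,0],"claw":0},{"linear":[-0.8,0,0],"rotation":[0,0,0],"claw":0},{"linear":[-0.4,0,0],"rotation":[0,0,0],"claw":0},{"linear":[0,0,0],"rotation":[0,0,0],"claw":0},{"linear":[1.2,0,0],"rotation":[0,0,0],"claw":0},{"linear":[1.2,0,0],"rotation":[0,0,0],"claw":0},{"linear":[0,0,-3],"rotation":[0,0,0],"claw":0}]'

```text
time_s: 20.2
tool_pos: [575.5, 24.3, 25.3]
tcp_rot: [[-1.0, -0.001, -0.021], [-0.001, 1.0, 0.001], [0.021, 0.001, -1.0]]
contact_force: [-2.1, 0.6, -2.3]
opening: -0.3
grip_force: 0.0
```

>>> servo_tool --plan '[{"linear":[0,0,-3.5],"rotation":[0,0,0],"claw":0},{"linear":[0,0,-3.5],"rotation":[0,0,0],"claw":0},{"linear":[3.5,0,-1],"rotation":[0,0,0],"claw":0},{"linear":[3.5,0,0],"rotation":[0,0,0],"claw":0},{"linear":[3.5,0,0],"rotation":[0,0,0],"claw":0},{"linear":[3.5,0,0],"rotation":[0,0,0],"claw":0},{"linear":[0,0,0],"rotation":[0,0,0],"claw":0},{"linear":[0,0,0],"rotation":[0,0,0],"claw":0}]'

```text
time_s: 20.87
tool_pos: [444.0, 23.7, 113.8]
tcp_rot: [[-1.0, -0.001, -0.0], [-0.001, 1.0, -0.001], [0.0, -0.001, -1.0]]
contact_force: [0.2, -1.6, 0.8]
opening: 0.1
grip_force: 0.0
```

```bash
python3 look.py; python3 -c "
from h import *
cv2.imwrite('pics/v5.png',cv2.resize(cv2.imread('pics/last.png')[90:350,80:480],None,fx=2,fy=2))"
```

```text
[232. 202.] [ 12  12 110] world [652.8 103.2] pen [ 5.6 44.9]
[258. 206.] [ 26  16 235] world [642.4  40.4] pen [  7.8 -18.7]
```

View pics/v5.png

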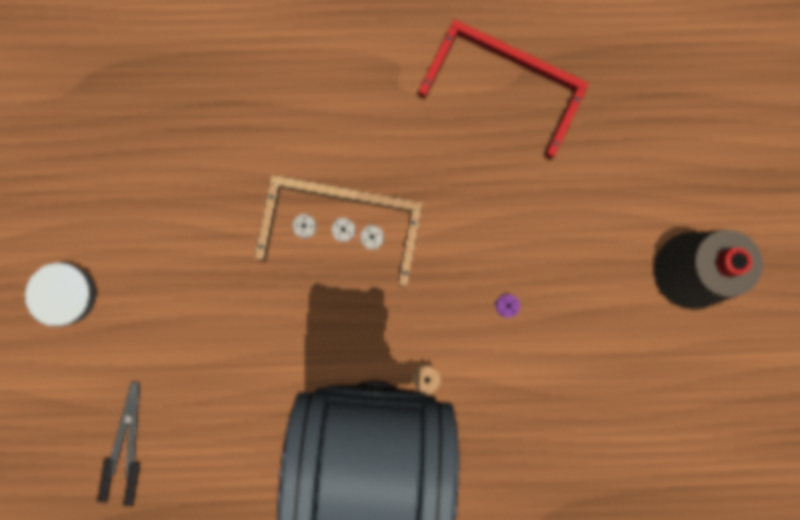

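The picture shows all three steel bobbins flat inside the pale pen, at crop (304,226), (343,230) and (372,237). Spool, tin, cone and snips stand as before. The arm is clear, so I'll hand in.

```bash
python3 -c "
from h import *
print(order.hand_in())"
```

```text
the job is handed in; nothing more can be done
None
```

All three steel bobbins were swept flat and wholly inside the pale wooden pen, the spool, cone, tin and snips look undisturbed in the last top view, and the job was handed in at about 21 s (no verdict came back).

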